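# Tighten the hold-down on the pine block

### The job

Two screw hold-down clamps stand on the bench, both still slack. Screw down the one that sits over the pine block: turn its wing knob clockwise (seen from above) until it stops tight, then let go. Leave the other clamp, the one over the steel bearing, as it is.

Things in the scene. Friction and masses are not known exactly. Their poses are not given: they have to be found in the camera images.
- block_screw (a joint): turn (rad) of the black wing knob of the clamp over the pine block (light wood, 76 x 118 x 38 mm, shows on both sides of the clamp's arm). Grows clockwise seen from above; starts between 0 and 0.5; hard stop, foot tight on the block, at 1.40. Knob sinks 2 mm per rad, turns against light friction (0.08 N m), stays where left.
- block_knob (a point): centre of that knob's wing, on the upright screw axis, about 124 mm above the bench; turns and sinks with it. Wing: black bar 52 mm long (point x), 14 mm thick (point y: grip across it), 17 mm above and below this point. Below it a hub, 26 mm diameter, 15 mm high; the grey clamp arm's top is 35 to 38 mm below this point. Only the toolbox, midway between the clamps, is about as high.
- bearing_screw (a joint): the same for the identical clamp over the steel bearing (a bare steel ring, 52 mm diameter, 18 mm high): to be left alone.
- bearing_wing_tip (a point): middle of one end of that other clamp's wing, 26 mm out from its screw axis, about 124 mm above the bench; turns with its knob. The clamps are alike, 165 x 90 mm on the bench and fixed to it, one to the robot's left and one to its right, either way round.

How it is judged (in metres and radians):
At the end, for the whole second after the job is handed in: the knob over the pine block is screwed home, within 0.18 rad (10 degrees) of its hard stop at 1.40 rad, and at rest; the other clamp's wing tip is within 8 mm of where it began (value of joint block_screw above 1.22 rad and velocity of joint block_screw between -0.1 and 0.1 rad/s and distance of bearing_wing_tip from where it was at the start of the episode below 0.008 m); the robot touches nothing.
It fails at once if the clamp over the bearing is turned (its wing tip moves 8 mm) (distance of bearing_wing_tip from where it was at the start of the episode above 0.008 m).
It also fails if it takes over 35 s, if anything falls off the work surface, if the arm or the gripper's body presses on something with over 40 N, if the wrist force passes 120 N, or if a joint passes its speed limit or range.

### The arm

A 6-joint arm with a two-finger parallel gripper is mounted at the origin on a cart in front of the work surface, level with it; the furniture and walls round the work are solid. World frame = base frame: x ahead of the robot, y to its left, z up, the work surface at z = 0. Lengths are in m, angles in degrees, forces in N, time in s.
With the tool pointing down it reaches from about 0.4 to 0.825 m from the base axis. Payload 7 kg.
Tool frame: the origin (TCP) lies at the very end of the fingers, on their centre line; the grasp point (between the pads) lies 19 mm behind it; z points along the fingers, y is the direction in which the jaws open and shut (so a half turn about z gives the same grasp; the last joint's range is limited). The gripper opens to 88 mm and grips with 3 to 60 N. Pads are 19 mm wide; open, the fingers measure 130 mm over their backs; the gripper's body (78 mm by 193 mm) begins 47 mm behind the grasp point.
Start: joints at [-59.124, 20.546, 0.682, 0, -70.136, -16.507], TCP at [0.167, -0.654, 0.227] pointing down, gripper open.
Joint ranges: [-176.03, 176.03], [-82.01, 121.73], [-58.28, 71.71], [-173.87, 95.51], [-174.79, -0.11], [-173.66, 173.66]. Speed limits (degrees/s): [136.94, 136.94, 172.46, 180, 180, 180].

### API

Orientations are given as [roll, pitch, yaw] about the fixed x, y, z axes, in that order (R = Rz(yaw) Ry(pitch) Rx(roll)).
In Python, from plant import ctrl gives the robot as it stands.
- The arm moves only by the tool move_arm, never from a script. Its argument "increments" is a list of rows, each a list of 2 entries, a list of its own where there are three numbers: the shift along the world's x, y, z in mm, then the turn about the world's z in rad. A call has exactly 8 rows; each row shifts and turns the pose as measured when the row begins; what a row does not reach is not made up. A row lasts 1/10 s, in which the tool goes at most 50 mm and 8.59 degrees, less where a joint would pass 70% of its speed; a pose out of reach is approached as far as the arm can. A call with a gripper value outside its range is refused whole. "jaw" is the gripper command: -1 is shut, 1 is fully open, values between are in proportion, set as the call begins (left out, the last holds). The fingers move at their own pace and stop on an object; the grip force is fixed at half the most. Time passes only in rows, so rows that do not move let the fingers close, or fill a call up. It gives the time, the measured TCP pose, the force and the opening at its end, in the units of the state.
- ctrl.get_obs(): the state, without advancing time (a new reading comes with each control period).
- ctrl.snapshot(name): name is "scene" or "top" or "wrist"; returns a dict with "color" (400x640x3 uint8, red, green, blue), "fx", "fy", "cx", "cy" (pixels), "R" (3x3) and "t" (3): a world point X has camera coordinates R X + t. Camera axes: x right, y down, z forward; pixel columns grow to the right and rows downward; lengths in m; the calibration is good to about 2 mm. A picture is of the moment at which its call begins. There is no depth.
- ctrl.close_job(): hands the job in, once; it reports no verdict.
The state is a dict: "clock": time; "joint_pos": joint angles; "qvel": joint speeds; "tau": joint torques, N m; "tool_pos": TCP position; "orientation": TCP orientation; "force": force on the tool from outside, world axes, zero at the start; "moment": the same for the moment, N m; "opening": finger opening in m.
Only numpy, scipy, OpenCV 4.12 (cv2) and the standard library are available. Lean on these libraries where they do the work, as an engineer would, in place of code of your own. Each camera call takes 0.05 s, during which the arm holds its last target.

## Working session

There is one attempt and no reset: what is moved stays moved. The work goes in short steps, Python scripts to look and compute and a tool call to move; the robot and the scene stay as the last step left them, time stands still between calls to the robot, and variables do not carry over. Pictures are saved under pics/ and viewed, and the job is handed in when it is done.

Besides the shell and the picture viewer there is one more tool, called after "Request:" by a JSON object that holds its "method" and its "body", one argument or row to a line. move_arm: Moves the arm, as the interface text tells. Its arguments: {"type":"object","properties":{"increments":{"type":"array","items":{"type":"array"}},"jaw":{"type":"number"}},"required":["increments"]}

```bash
mkdir -p pics; ls
python3 - <<'E'
from plant import ctrl
import cv2,pickle
o=ctrl.get_obs();print(o)
for n in ["scene","top"]:
    s=ctrl.snapshot(n);cv2.imwrite(f"pics/{n}0.png",s["color"][:,:,::-1]);pickle.dump(s,open(f"{n}0.pkl","wb"))
    print(n,s["fx"],s["fy"],s["cx"],s["cy"],s["R"],s["t"])
E
```

```text
pics
{'clock': 0.0, 'joint_pos': array([-5.91228434e+01,  2.05921350e+01,  6.33336016e-01, -2.03901044e-02,
       -7.01371553e+01, -1.65059217e+01]), 'qvel': array([-0.02295635,  0.09836183,  0.01230253, -0.03409502, -0.00021237,
        0.04603718]), 'tau': array([ 1.90600549e-03, -5.82723534e+01,  2.93068510e+01,  6.99744433e+00,
        7.15629256e-03, -2.54959814e-04]), 'tool_pos': array([ 0.16737305, -0.65340069,  0.22561063]), 'orientation': array([ 1.79902554e+02, -8.88668111e-03, -1.65635702e+02]), 'force': array([-0.29208081,  0.00726102,  0.19250961]), 'moment': array([-0.01229664,  0.03455157, -0.00952453]), 'opening': 0.08749853378133886}
scene 493.8620998332053 493.8620998332053 322.9532270439008 200.7437309759791 [[-0.70231246 -0.71185041 -0.00511859]
 [-0.27668434  0.279588   -0.91938911]
 [ 0.65589861 -0.64428219 -0.39331599]] [0.38938378 0.28492201 1.20596029]
top 444.400533565733 444.400533565733 325.3429883474675 202.92095171223002 [[ 0.01761169 -0.99984367 -0.00157148]
 [-0.98748982 -0.01714772 -0.15674763]
 [ 0.15669618  0.00431241 -0.98763744]] [0.00789495 0.54179113 1.21828294]
```

View pics/scene0.png

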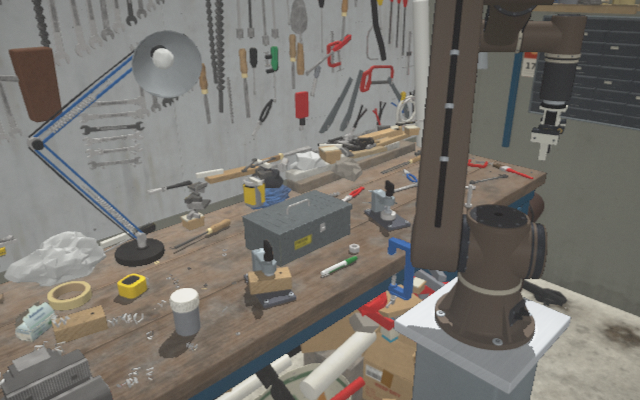

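View pics/top0.png

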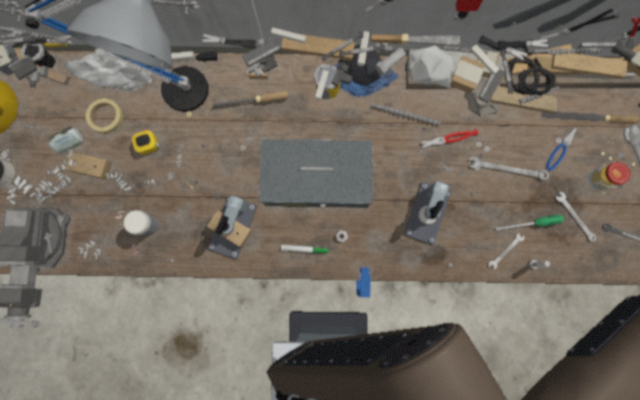

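The pine block is under the left clamp (top about (230,220), scene about (268,270)). The bearing is under the right clamp (top about (432,205)). I'll zoom in on the left one.

Run:
```python
import cv2,numpy as np
a=cv2.imread("pics/top0.png")[185:265,190:270];b=cv2.imread("pics/scene0.png")[230:310,230:310]
c=cv2.imread("pics/top0.png")[170:250,390:470]
cv2.imwrite("pics/z0.png",np.hstack([cv2.resize(x,(400,400),interpolation=cv2.INTER_NEAREST) for x in(a,b)]))
```

```text
(no output)
```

View pics/z0.png

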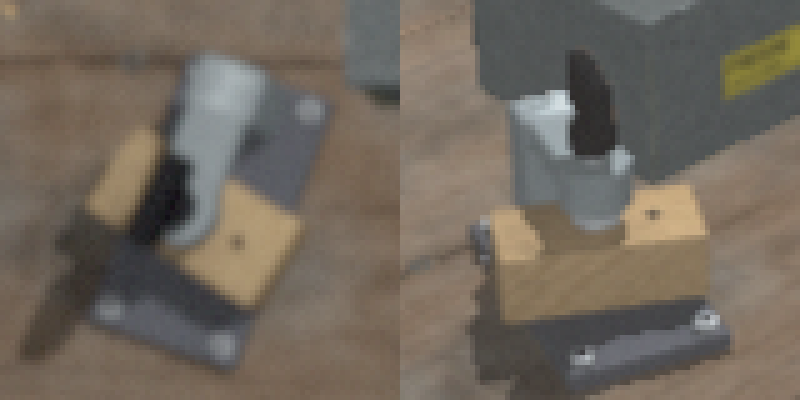

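```bash
cat > h.py <<'E'
import numpy as np,cv2,pickle
def ray(s,u,v):
    R=np.array(s["R"]);t=np.array(s["t"]);d=R.T@np.array([(u-s["cx"])/s["fx"],(v-s["cy"])/s["fy"],1]);return -R.T@t,d/np.linalg.norm(d)
def plane(s,u,v,z):
    c,d=ray(s,u,v);return c+d*(z-c[2])/d[2]
def tri(L):
    A=np.zeros((3,3));b=np.zeros(3)
    for c,d in L:
        P=np.eye(3)-np.outer(d,d);A+=P;b+=P@c
    return np.linalg.solve(A,b)
def proj(s,X):
    p=np.array(s["R"])@X+np.array(s["t"]);return p[0]/p[2]*s["fx"]+s["cx"],p[1]/p[2]*s["fy"]+s["cy"]
E
python3 - <<'E'
from h import *
T=pickle.load(open("top0.pkl","rb"));S=pickle.load(open("scene0.pkl","rb"))
def m(s,x0,x1,y0,y1,th):
    c=s["color"].astype(int);k=np.zeros(c.shape[:2],np.uint8);k[y0:y1,x0:x1]=(c.max(2)[y0:y1,x0:x1]<th)
    n,l,st,ce=cv2.connectedComponentsWithStats(k);i=1+np.argmax(st[1:,4]);print(st[i],ce[i]);r=cv2.minAreaRect(np.argwhere(l==i)[:,::-1].astype(np.float32));print(r);return ce[i]
a=m(T,212,232,210,238,48);b=m(S,255,285,235,268,60)
print(plane(T,*a,.124),plane(T,*a,.141),plane(S,*b,.124),tri([ray(T,*a),ray(S,*b)]))
E
```

```text
[216 217  12  17 112] [221.85714286 225.49107143]
((222.6000213623047, 225.80003356933594), (8.049844741821289, 17.8885440826416), 26.56505012512207)
[264 241   9  20 136] [267.52941176 251.43382353]
((268.0, 250.5), (19.0, 8.0), 90.0)
[0.46380464 0.28830538 0.124     ] [0.46205477 0.28426953 0.141     ] [0.45202077 0.29895571 0.124     ] [0.46440124 0.29000258 0.11571702]
```

Request:
{"method": "move_arm", "body": {
  "increments": [
    [[40,30,8],0.15],
    [[40,30,8],0.15],
    [[40,30,8],0.15],
    [[40,30,8],0.15],
    [[40,30,5],0.15],
    [[40,30,5],0.15],
    [[40,30,5],0.15],
    [[40,30,5],0.15]
  ],
  "jaw": 1
}}

```text
clock: 0.9
tool_pos: [0.4814, -0.4118, 0.2729]
orientation: [179.4, -0.0, -96.8]
force: [0.2, -0.5, 0.2]
opening: 0.0877
```

Request:
{"method": "move_arm", "body": {
  "increments": [
    [[0,45,0],0.15],
    [[0,45,0],0.15],
    [[0,45,0],0.15],
    [[0,45,0],0.15],
    [[0,45,0],0.15],
    [[0,45,0],0.15],
    [[0,45,0],0.15],
    [[0,45,0],0.1]
  ]
}}

```text
clock: 1.7
tool_pos: [0.4832, -0.0379, 0.268]
orientation: [179.1, 0.2, -30.5]
force: [0.8, 1.0, 0.5]
opening: 0.0877
```

Request:
{"method": "move_arm", "body": {
  "increments": [
    [[0,45,0],0],
    [[0,45,0],0],
    [[0,45,0],0],
    [[0,45,0],0],
    [[0,30,0],0],
    [[0,20,0],0],
    [[0,0,0],0],
    [[0,0,0],0]
  ]
}}

```text
clock: 2.5
tool_pos: [0.4787, 0.2068, 0.2663]
orientation: [179.1, 0.2, -29.9]
force: [1.2, -0.6, -0.7]
opening: 0.0877
```

Run:
```python
from h import *
from plant import ctrl
o=ctrl.get_obs();print(o["clock"],o["tool_pos"],o["orientation"],o["joint_pos"])
s=ctrl.snapshot("wrist");cv2.imwrite("pics/w1.png",s["color"][:,:,::-1]);pickle.dump(s,open("w1.pkl","wb"))
R=np.array(s["R"]);print(-R.T@s["t"],R[2],s["fx"],proj(s,np.array([.463,.287,.124])))
```

```text
2.5 [0.47869007 0.2068193  0.26634101] [179.0595851    0.2463907  -29.85808488] [ 4.49545110e+01  5.14009243e+00 -1.42195396e+01  9.06640196e-03
 -7.16124839e+01  1.51864933e+01]
[0.53809456 0.17564082 0.42436087] [-0.22376653  0.11003358 -0.96841166] 351.5673363964909 (np.float64(245.6938587755223), np.float64(245.41182355375435))
```

View pics/w1.png

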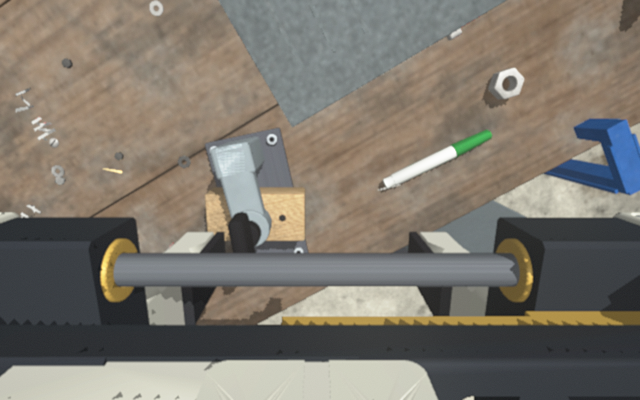

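The wrist view shows the black wing at about (243,235), partly hidden behind the gripper rod. I'll back off so it comes into clear view.

Request:
{"method": "move_arm", "body": {
  "increments": [
    [[-20,35,0],0],
    [[-20,35,0],0],
    [[-20,25,0],0],
    [[-15,20,0],0],
    [[0,5,0],0],
    [[0,0,0],0],
    [[0,0,0],0],
    [[0,0,0],0]
  ]
}}

```text
clock: 3.35
tool_pos: [0.4036, 0.3219, 0.2664]
orientation: [179.0, 0.2, -30.5]
force: [0.1, -1.0, -0.3]
opening: 0.0876
```

Run:
```python
from h import *
from plant import ctrl
o=ctrl.get_obs();print(o["clock"],o["tool_pos"],o["orientation"],o["joint_pos"],abs(o["qvel"]).max())
s=ctrl.snapshot("wrist");cv2.imwrite("pics/w2.png",s["color"][:,:,::-1]);pickle.dump(s,open("w2.pkl","wb"))
print(proj(s,np.array([.463,.287,.124])))
```

```text
3.35 [0.40355638 0.32187616 0.26643415] [179.01981688   0.24103167 -30.54901343] [ 60.18765298   4.6789675  -14.60901247  -0.26710256 -71.68921848
  -0.64852611] 0.936944460560463
(np.float64(312.9245331156449), np.float64(106.3061978761846))
```

View pics/w2.png

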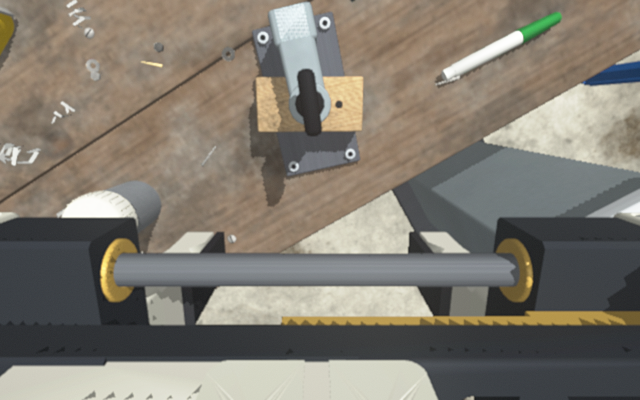

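The wing is fully visible now, running from about (305,68) to (314,135). I'll measure it with a mask.

Run:
```python
from h import *
s=pickle.load(open("w2.pkl","rb"))
c=s["color"].astype(int);k=np.zeros(c.shape[:2],np.uint8);k[50:150,280:340]=c.max(2)[50:150,280:340]<50
n,l,st,ce=cv2.connectedComponentsWithStats(k);i=1+np.argmax(st[1:,4]);print(st[i],ce[i])
cr=cv2.resize(s["color"][40:160,260:360,::-1],(500,600),interpolation=cv2.INTER_NEAREST);mk=cv2.resize((l==i)[40:160,260:360].astype(np.uint8),(500,600),interpolation=cv2.INTER_NEAREST)
cn,_=cv2.findContours(mk,0,1);cv2.drawContours(cr,cn,-1,(0,255,0),1);cv2.imwrite("pics/z2.png",cr)
P=np.argwhere(l==i)[:,::-1].astype(np.float32)
for z in(.124,.141):
    W=np.array([plane(s,*p,z)[:2]*1000 for p in P],np.float32);r=cv2.minAreaRect(W);b=cv2.boxPoints(r)
    v,(a,bb)=None,r[1]; e=max([b[1]-b[0],b[2]-b[1]],key=np.linalg.norm);print(z,r[0],r[1],np.degrees(np.arctan2(e[1],e[0])),W.mean(0))
T=pickle.load(open("top0.pkl","rb"));S=pickle.load(open("scene0.pkl","rb"))
L=[ray(s,*ce[i]),ray(T,221.9,225.5),ray(S,267.5,251.4)]
print(tri(L[:2]),tri([L[0],L[2]]),tri(L))
```

```text
[296  86  24  50 172] [303.59883721 112.85465116]
0.124 (462.5675048828125, 295.3834228515625) (10.042131423950195, 40.66878128051758) -7.3800735 [462.30136 296.3698 ]
0.141 (462.5705261230469, 295.08416748046875) (9.473873138427734, 38.367469787597656) -7.3800993 [462.31946 296.01474]
[0.46453597 0.29590217 0.09585673] [0.46111934 0.29478567 0.11878032] [0.46310647 0.29258758 0.11665487]
```

View pics/z2.png

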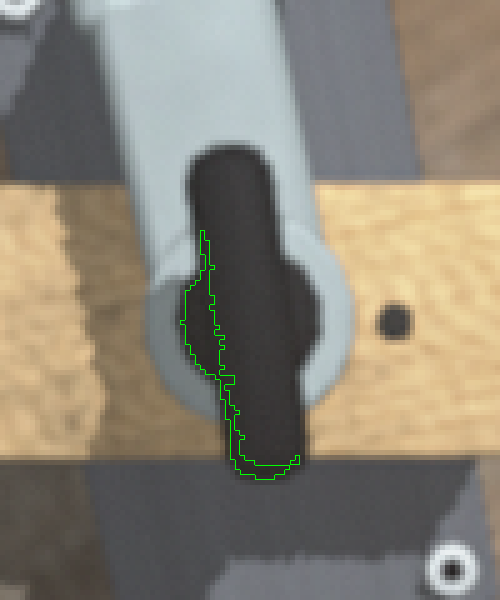

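Run:
```python
from h import *
s=pickle.load(open("w2.pkl","rb"));R=np.array(s["R"]);C=-R.T@s["t"];print(C, proj(s,np.array([C[0],C[1],0])))
c=s["color"].astype(int);k=np.zeros(c.shape[:2],np.uint8);k[50:150,280:340]=c.max(2)[50:150,280:340]<72
l=cv2.morphologyEx(k,cv2.MORPH_OPEN,np.ones((3,3)))
n,l,st,ce=cv2.connectedComponentsWithStats(l);i=1+np.argmax(st[1:,4]);print(st[i])
for y in range(66,140,4):
    x=np.where(l[y]==i)[0]; print(y,x.min() if len(x) else 0,x.max() if len(x) else 0,end='; ')
# wing edges at rows away from hub: mid line
ys=[y for y in list(range(72,84))+list(range(118,132))]
m=np.array([[np.where(l[y]==i)[0].mean(),y] for y in ys])
f=np.polyfit(m[:,1],m[:,0],1)
Y=np.where((l==i).any(1))[0];y0,y1=Y.min(),Y.max()
print(f,y0,y1)
for z in(.124,.141):
    A=plane(s,np.polyval(f,y0),y0-.5,z);B=plane(s,np.polyval(f,y1),y1+.5,z);d=A-B
    print(z,A,B,(A+B)/2,np.linalg.norm(d),np.degrees(np.arctan2(d[1],d[0])))
```

```text
[0.46262063 0.29009531 0.4244229 ] (np.float64(309.9407423967215), np.float64(108.67895508265312))
[ 296   70   27   67 1221]
66 0 0; 70 302 309; 74 299 312; 78 298 313; 82 299 314; 86 299 314; 90 300 315; 94 300 319; 98 297 321; 102 296 322; 106 296 322; 110 297 320; 114 300 318; 118 304 319; 122 304 319; 126 305 320; 130 305 320; 134 307 319; 138 0 0; [1.34708269e-01 2.95285569e+02] 70 136
0.124 [0.49102723 0.27807493 0.124     ] [0.44151583 0.29906727 0.124     ] [0.46627153 0.2885711  0.124     ] 0.0537778510002525 -22.97645612723793
0.141 [0.48941979 0.27875513 0.141     ] [0.44271008 0.29855957 0.141     ] [0.46606494 0.28865735 0.141     ] 0.050734729203768265 -22.97645612723796
```

Request:
{"method": "move_arm", "body": {
  "increments": [
    [[22,-12,-5],0.06],
    [[22,-12,-15],0.05],
    [[18,-9,-20],0.02],
    [[0,0,-20],0],
    [[0,0,-10],0],
    [[0,0,0],0],
    [[0,0,0],0],
    [[0,0,0],0]
  ]
}}

```text
clock: 4.2
tool_pos: [0.4707, 0.2838, 0.1967]
orientation: [179.2, 0.2, -23.1]
force: [-1.3, 0.6, -0.4]
opening: 0.0875
```

Request:
{"method": "move_arm", "body": {
  "increments": [
    [[-4,5,-25],0],
    [[0,0,-25],0],
    [[0,0,-18],0],
    [[0,0,-10],0],
    [[0,0,-3],0],
    [[0,0,0],0],
    [[0,0,0],0],
    [[0,0,0],0]
  ]
}}

```text
clock: 5.0
tool_pos: [0.4694, 0.2942, 0.1222]
orientation: [-180.0, -0.2, -22.9]
force: [0.4, -0.3, -0.4]
opening: 0.0875
```

Run:
```python
from h import *
from plant import ctrl
o=ctrl.get_obs();print(o["clock"],o["tool_pos"],o["orientation"],o["joint_pos"],o["force"])
s=ctrl.snapshot("wrist");cv2.imwrite("pics/w3.png",s["color"][:,:,::-1])
s=ctrl.snapshot("scene");cv2.imwrite("pics/s3.png",cv2.resize(s["color"][200:320,200:340,::-1],(700,600)))
```

```text
5.0 [0.46942029 0.29424918 0.12218914] [-179.97020773   -0.19013061  -22.85035956] [ 52.46398852  14.45617771 -22.96501533   0.22229924 -52.50199485
  14.5504984 ] [ 0.42089258 -0.28975783 -0.39186942]
```

View pics/w3.png

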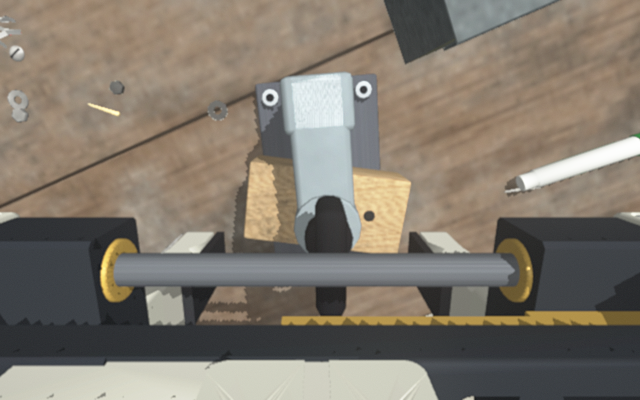

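View pics/s3.png

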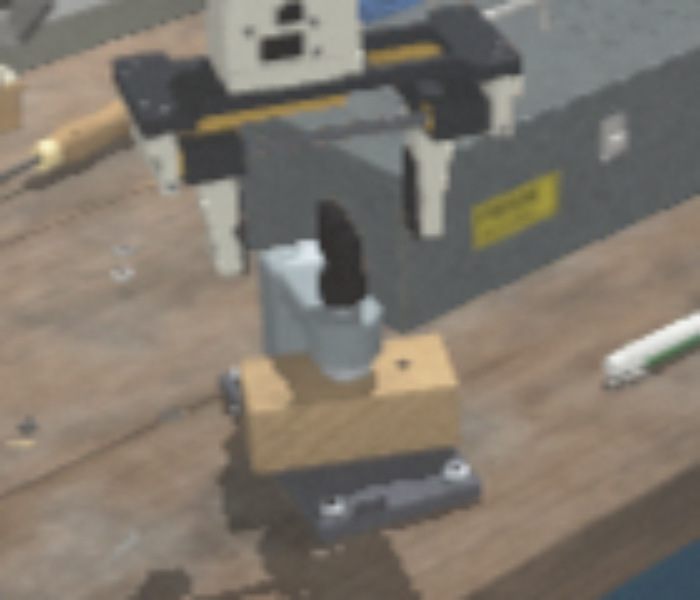

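The wing sits between the open fingers, about 6 mm off-centre in the jaw direction, which agrees with the pose numbers. I'll correct that and go down to grasp height.

Request:
{"method": "move_arm", "body": {
  "increments": [
    [[-2,-3,-8],0],
    [[-1,-1,-3],0],
    [[0,0,-1],0],
    [[0,0,0],0],
    [[0,0,0],0],
    [[0,0,0],0],
    [[0,0,0],0],
    [[0,0,0],0]
  ]
}}

```text
clock: 5.9
tool_pos: [0.4663, 0.2898, 0.1096]
orientation: [-179.9, -0.2, -22.9]
force: [-0.1, -0.6, 0.3]
opening: 0.0877
```

Centred to within about 1 mm; closing.

Request:
{"method": "move_arm", "body": {
  "increments": [
    [[0,-1,0],0],
    [[0,0,0],0],
    [[0,0,0],0],
    [[0,0,0],0],
    [[0,0,0],0],
    [[0,0,0],0],
    [[0,0,0],0],
    [[0,0,0],0]
  ],
  "jaw": -1
}}

```text
clock: 6.7
tool_pos: [0.4664, 0.2889, 0.1097]
orientation: [-179.9, -0.2, -22.9]
force: [-0.5, 0.2, -0.5]
opening: 0.0292
```

Request:
{"method": "move_arm", "body": {
  "increments": [
    [[0,0,0],0],
    [[0,0,0],0],
    [[0,0,0],0],
    [[0,0,0],0],
    [[0,0,0],0],
    [[0,0,0],0],
    [[0,0,0],0],
    [[0,0,0],0]
  ]
}}

```text
clock: 7.5
tool_pos: [0.4663, 0.2887, 0.1097]
orientation: [-179.9, -0.2, -22.8]
force: [-0.4, 0.4, -0.0]
opening: 0.0133
```

Gripped at 13.3 mm, close to the wing's 14 mm thickness. Turning clockwise, which is negative yaw.

Request:
{"method": "move_arm", "body": {
  "increments": [
    [[0,0,0],-0.05],
    [[0,0,0],-0.06],
    [[0,0,0],-0.06],
    [[0,0,0],-0.06],
    [[0,0,0],-0.06],
    [[0,0,0],-0.06],
    [[0,0,0],-0.06],
    [[0,0,0],-0.04]
  ]
}}

```text
clock: 8.3
tool_pos: [0.4663, 0.2886, 0.1088]
orientation: [-180.0, -0.2, -49.6]
force: [0.0, 0.1, 0.0]
opening: 0.0142
```

Run:
```python
from plant import ctrl
o=ctrl.get_obs();print(o["tool_pos"],o["orientation"],o["force"],o["moment"],o["joint_pos"])
```

```text
[0.46625347 0.28858822 0.10875678] [-179.96637478   -0.20336876  -49.62716101] [0.0285705  0.05516961 0.02060118] [-0.05773027  0.10612873  0.07132288] [ 52.38095951  14.86744753 -24.51535323   0.26637288 -50.62692434
 -12.17705675]
```

It has turned 0.47 rad and sunk 0.9 mm with 0.07 N m, matching the knob's thread pitch and friction. Carrying on.

Request:
{"method": "move_arm", "body": {
  "increments": [
    [[0,0,0],-0.06],
    [[0,0,0],-0.06],
    [[0,0,0],-0.06],
    [[0,0,0],-0.06],
    [[0,0,0],-0.06],
    [[0,0,0],-0.05],
    [[0,0,0],-0.04],
    [[0,0,0],0]
  ]
}}

```text
clock: 9.1
tool_pos: [0.4662, 0.2885, 0.1079]
orientation: [-180.0, -0.2, -73.0]
force: [-0.0, 0.4, 0.2]
opening: 0.0136
```

Run:
```python
from plant import ctrl
o=ctrl.get_obs();print(o["tool_pos"],o["orientation"],o["force"],o["moment"],o["joint_pos"])
```

```text
[0.46616522 0.28853397 0.10791324] [-179.99478265   -0.20518542  -72.97027366] [-0.02998408  0.44198577  0.17289805] [-0.02807871  0.12367116 -0.02343721] [ 52.35898753  14.97755791 -24.47341288   0.22033578 -50.66363418
 -35.46908704]
```

Turned 0.875 rad so far with no stop yet. Continuing in smaller steps.

Request:
{"method": "move_arm", "body": {
  "increments": [
    [[0,0,0],-0.04],
    [[0,0,0],-0.04],
    [[0,0,0],-0.04],
    [[0,0,0],-0.04],
    [[0,0,0],-0.04],
    [[0,0,0],-0.04],
    [[0,0,0],-0.04],
    [[0,0,0],-0.04]
  ]
}}

```text
clock: 9.9
tool_pos: [0.4661, 0.2885, 0.1073]
orientation: [180.0, -0.2, -91.4]
force: [0.1, 0.3, -1.0]
opening: 0.0138
```

Run:
```python
from plant import ctrl
o=ctrl.get_obs();print(o["tool_pos"],o["orientation"],o["force"],o["moment"],o["joint_pos"])
```

```text
[0.46608435 0.28851996 0.1072917 ] [179.99093408  -0.20776613 -91.35131133] [ 0.05990565  0.34202837 -1.01449888] [0.03356888 0.00550173 0.09600428] [ 52.32500727  15.05430657 -24.43346314   0.14963005 -50.68509021
 -53.77131264]
```

Request:
{"method": "move_arm", "body": {
  "increments": [
    [[0,0,0],-0.03],
    [[0,0,0],-0.03],
    [[0,0,0],-0.03],
    [[0,0,0],-0.03],
    [[0,0,0],-0.03],
    [[0,0,0],-0.03],
    [[0,0,0],-0.03],
    [[0,0,0],-0.03]
  ]
}}

```text
clock: 10.7
tool_pos: [0.4661, 0.2886, 0.1071]
orientation: [-180.0, -0.2, -105.2]
force: [0.4, 0.6, -0.8]
opening: 0.0151
```

Run:
```python
from plant import ctrl
o=ctrl.get_obs();print(o["tool_pos"],o["orientation"],o["force"],o["moment"],o["joint_pos"])
```

```text
[0.46607147 0.28863183 0.10709222] [-179.98114474   -0.24322969 -105.18767796] [ 0.40554222  0.59108273 -0.83724558] [0.00300779 0.19320041 0.97303098] [ 52.32985753  15.09666682 -24.40178264   0.14266897 -50.71917098
 -67.60803207]
```

The moment jumped to 0.97 N m and the jaws are starting to twist on the wing (15.1 mm), so the knob is at its stop. Letting go.

Request:
{"method": "move_arm", "body": {
  "increments": [
    [[0,0,0],0],
    [[0,0,0],0],
    [[0,0,0],0],
    [[0,0,0],0],
    [[0,0,0],0],
    [[0,0,0],0],
    [[0,0,0],0],
    [[0,0,0],0]
  ],
  "jaw": 1
}}

```text
clock: 11.5
tool_pos: [0.4661, 0.2887, 0.1072]
orientation: [-180.0, -0.2, -105.2]
force: [0.2, -0.0, 0.9]
opening: 0.074
```

Request:
{"method": "move_arm", "body": {
  "increments": [
    [[0,0,0],0],
    [[0,0,0],0],
    [[0,0,0],0],
    [[0,0,15],0],
    [[0,0,25],0],
    [[0,0,30],0],
    [[0,0,30],0],
    [[0,0,25],0]
  ]
}}

```text
clock: 12.3
tool_pos: [0.4636, 0.2861, 0.2319]
orientation: [179.7, -0.7, -105.3]
force: [0.5, 0.5, -0.4]
opening: 0.0877
```

Request:
{"method": "move_arm", "body": {
  "increments": [
    [[0,15,5],0],
    [[0,25,0],0],
    [[0,20,0],0],
    [[0,0,0],0],
    [[0,0,0],0],
    [[0,0,0],0],
    [[0,0,0],0],
    [[0,0,0],0]
  ]
}}

```text
clock: 13.1
tool_pos: [0.4638, 0.3496, 0.2388]
orientation: [179.8, -0.5, -105.3]
force: [0.1, -0.7, 0.1]
opening: 0.0876
```

Run:
```python
from h import *
from plant import ctrl
o=ctrl.get_obs();print(o["clock"],o["tool_pos"],o["orientation"],o["opening"],abs(o["qvel"]).max())
s=ctrl.snapshot("wrist");cv2.imwrite("pics/w4.png",s["color"][:,:,::-1]);pickle.dump(s,open("w4.pkl","wb"))
print(proj(s,np.array([.466,.2886,.121])))
s=ctrl.snapshot("top");cv2.imwrite("pics/t4.png",np.hstack([cv2.resize(x[170:250,390:470,::-1],(400,400)) for x in(pickle.load(open("top0.pkl","rb"))["color"],s["color"])]))
```

```text
13.1 [0.46375413 0.3496097  0.23881397] [ 179.81826581   -0.5427101  -105.26681334] 0.08764294570582955 0.31839585559900874
(np.float64(293.11507664405735), np.float64(121.77048899396155))
```

View pics/w4.png

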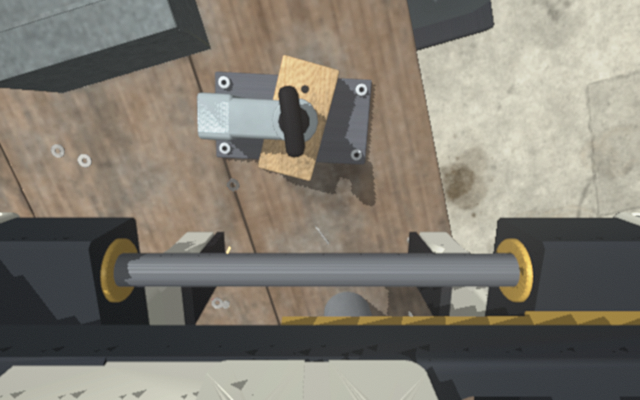

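View pics/t4.png

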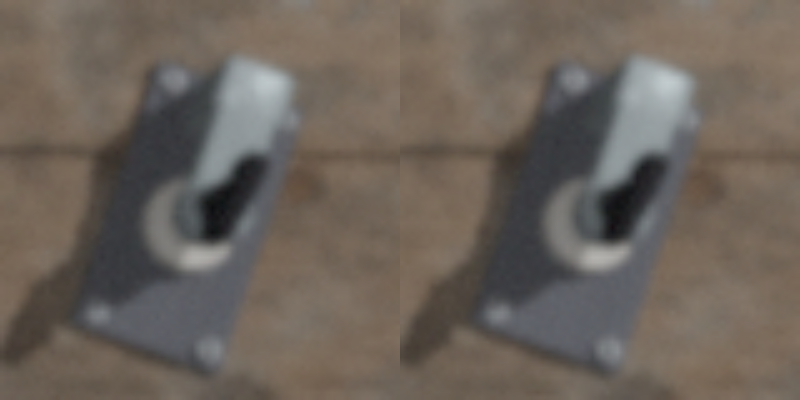

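The wing now runs from about (288,87) to (297,155), with the tool clear. The bearing clamp looks unchanged. I'll measure the final wing angle.

Run:
```python
from h import *
s=pickle.load(open("w4.pkl","rb"))
A=plane(s,288,87,.138);B=plane(s,297,155,.138);d=A-B;a=np.degrees(np.arctan2(d[1],d[0]));print(A,B,(A+B)/2,np.linalg.norm(d),a,[np.radians(-23-x) for x in(a,a-180,a+180)])
```

```text
[0.46173019 0.26454747 0.138     ] [0.46880269 0.31228176 0.138     ] [0.46526644 0.28841461 0.138     ] 0.04825539292787192 -98.42785367886593 [np.float64(1.3164643944087282), np.float64(4.458057047998521), np.float64(-1.8251282591810651)]
```

Run:
```python
from plant import ctrl
print(ctrl.close_job())
```

```text
the job is handed in; nothing more can be done
None
```

The pine-block clamp (the left one) is screwed down to its stop, and I let go and handed the job in at about 13 s. No verdict was reported.

- **Turning:** I gripped the wing and turned it clockwise. The moment rose from about 0.08 to 0.97 N m, so it had reached the hard stop. The tool sank 2.6 mm along the way.
- **Final angle:** The wing measured about 1.32 rad further round than at the start. With a start angle of 0 or more, that is above the 1.22 rad needed. The tool itself turned 1.44 rad; the wing twisting in the jaws at the stop accounts for the extra.
- **Clearance:** The gripper was open and clear of the clamp, about 6 cm to the side and 10 cm up, with no contact force.
- **Bearing clamp:** It looks unchanged in the before and after top pictures. That is a visual comparison; I did not measure its wing tip.

My first position estimates from the fixed cameras disagreed by about 1 cm. I used the wrist-camera measurement instead, and the grip on the wing bore it out.

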